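# Set the large rotary table to 60 degrees

## Task

Two rotary drilling tables are bolted to the bench. Turn the plate of the larger one until its scale reads 60 degrees against the index line (within 10 degrees), then let go of it. Leave the smaller rotary table as it is set.

Things in the scene. Friction and masses are not known exactly. Their poses are not given: they have to be found in the camera images.
- large_plate (a joint): Scale reading of the larger rotary table, rad: 0 with the zero mark at the index line, growing as the plate turns clockwise seen from above (60 degrees = 1.047). Takes about 0.12 N m, no spring, stays where left; stops at -0.2 and 3.2. Aluminium plate 140 mm across, 12 mm thick, top 46 mm above the bench, on a fixed round grey foot 176 mm across.
- large_plate_grip (a point): Point on the larger plate's vertical axis, inside its grip bar, 70 mm above the bench: a good height to grip. The bar is a dark steel block fixed across the plate: 80 mm long plus a pointed 10 mm nose at one end, 20 mm wide, 46 to 86 mm above the bench. x runs along the bar to the nose and the zero mark, z up; turns with the plate.
- large_plate_index (a point): Fixed index line of the larger table: black line on a small grey block just outside the plate's edge, flush with its top; 78 mm from the axis, x pointing outwards. Scale on the plate's rim: black lines every 10 degrees, longer every 30, from zero (where the bar's nose points) counter-clockwise seen from above to 180; the other half is bare. No numerals.
- small_plate_nose (a point): Tip of the pointed nose of the grip bar on the smaller rotary table, at the bar's top, 76 mm above the bench, 30.5 mm from that plate's axis; x points from axis to tip. That table is alike but smaller: plate 84 mm across on a square foot 112 mm wide. It must stay as it is set.
Not all that is in view belongs to the job. Leave any purple, red or turquoise look-alike of the part that bears large_plate alone.

How it is judged:
By the outcome, as a careful person would: the job done as asked, in the order asked, and still so for the second after the job is handed in, with the robot touching nothing.
It also fails if it takes over 29 s, if anything falls off the work surface, if the arm or the gripper's body presses on something with over 40 N, if the wrist force passes 120 N, or if a joint passes its speed limit or range.

## Robot

A 7-joint arm with a two-finger parallel gripper is mounted at the origin on the work surface. World frame = base frame: x ahead of the robot, y to its left, z up, the work surface at z = 0. Lengths are in m, angles in rad, forces in N, time in s.
With the tool pointing down it reaches from about 0.35 to 0.9 m from the base axis. Payload 8.1 kg.
Tool frame: the origin (TCP) lies midway between the tips of the shut fingers; the grasp point (between the pads) lies 19 mm behind it (arm.hold_point_z is the z of the grasp point in the tool frame, in m); z points along the fingers, y is the line along which they close (so a half turn about z gives the same grasp; the last joint's range is limited). The gripper opens to 92 mm and grips with 3 to 60 N. Pads are 19 mm wide; open, the fingers measure 130 mm over their backs; the gripper's body (75 mm by 190 mm) begins 47 mm behind the grasp point.
Start: joints at [1.242, 0.434, 0.025, 1.573, -0.012, 1.134, -0.075], TCP at [0.14, -0.609, 0.203] pointing down, gripper open.
Joint ranges: [-2.62, 2.62], [-0.44, 2.09], [-1.27, 1.32], [0.08, 2.57], [-1.32, 4.46], [0.12, 2], [-2.74, 2.74]. Speed limits (rad/s): [2.22, 2.22, 3.01, 3.01, 3.14, 3.14, 3.14].

## Interface

Orientations are given as a rotation vector (axis times angle).
In Python, from cell import arm, get_image, camera_params, job gives the robot as it stands.
- The arm moves only by the tool send_rows, never from a script. Its argument "deltas" is a list of rows, each a list of 3 entries, a list of its own where there are three numbers: the shift along the world's x, y, z in m, then the turn, a rotation vector about the world's x, y, z in rad, then the finger opening in m, from 0 to 0.0918. In form: [[[tx, ty, tz], [ax, ay, az], gripper], ...]. A call has exactly 10 rows; each row shifts and turns the commanded pose from where the row before left it; what a row does not reach is not made up. A row lasts 1/10 s, in which the tool goes at most 50 mm and 8.59 degrees, less where a joint would pass 70% of its speed; a pose out of reach is approached as far as the arm can. A call with a gripper value outside its range is refused whole. The fingers move at their own pace and stop on an object; "force" is the grip in N (left out, the last holds). Time passes only in rows, so rows that do not move let the fingers close, or fill a call up. It gives the time, the measured TCP pose, the force and the opening at its end, in the units of the state.
- arm.observe(): the state, without advancing time (a new reading comes with each control period).
- get_image(name): name is "scene" or "top" or "wrist"; returns the picture (384x512x3 uint8, red, green, blue); there is no depth.
- camera_params(name): a dict with "fov_y" (degrees; the focal length in pixels is half the picture's height over the tangent of half this angle, whatever the lens; pixels are square), "cx", "cy" (the principal point, pixels), "distortion" ([k1, k2, p1, p2, k3] as OpenCV has them; the pictures are not rectified), "rvec" (rotation vector, rad) and "tvec" (3), from world to camera coordinates, as OpenCV has them. Camera axes: x right, y down, z forward; pixel columns grow to the right and rows downward; lengths in m; the calibration is good to about 2 mm. A picture is of the moment at which its call begins: read the wrist's pose just before it. camera_params takes no time and is no camera call; for the wrist camera it gives the pose at the moment of the call.
- job.sign_off(): hands the job in, once; it reports no verdict.
The state is a dict: "clock": time; "joints": joint angles; "dq": joint speeds; "joint_efforts": joint torques, N m; "position": TCP position; "ee_rot": TCP orientation; "force": force on the tool from outside, world axes, zero at the start; "ft_torque": the same for the moment, N m; "width": opening from 0.0 (shut) to 1.0 (fully open).
Only numpy, scipy, OpenCV 4.12 (cv2) and the standard library are available. Lean on these libraries where they do the work, as an engineer would, in place of code of your own. Each camera call takes 0.05 s, during which the arm holds its last target. There are 200 camera calls.

## Working session

There is one attempt and no reset: what is moved stays moved. The work goes in short steps, Python scripts to look and compute and a tool call to move; the robot and the scene stay as the last step left them, time stands still between calls to the robot, and variables do not carry over. Pictures are saved under pics/ and viewed, on a budget of 10 in all, crops included, one or two more only if the job needs it, and the job is handed in when it is done.

Besides the shell and the picture viewer there is one more tool, called after "Call:" by a JSON object that holds its "fn" and its "kwargs", one argument or row to a line. send_rows: Moves the arm, as the interface text tells. Its arguments: {"type":"object","properties":{"deltas":{"type":"array","items":{"type":"array"}},"force":{"type":"number"}},"required":["deltas"]}

```bash
mkdir -p pics; cat > h.py <<'E'
import numpy as np,cv2
from cell import arm,get_image,camera_params,job
def cam(n):
    p=camera_params(n);f=192/np.tan(np.radians(p["fov_y"])/2)
    K=np.array([[f,0,p["cx"]],[0,f,p["cy"]],[0,0,1]]);return K,np.array(p["distortion"],float),np.array(p["rvec"],float),np.array(p["tvec"],float)
def ray(c,uv,z):
    K,d,r,t=c;R=cv2.Rodrigues(r)[0]
    u=cv2.undistortPoints(np.array(uv,float).reshape(-1,1,2),K,d).reshape(-1,2)
    D=np.c_[u,np.ones(len(u))]@R;o=-R.T@t
    return o+D*((z-o[2])/D[:,2])[:,None]
def proj(c,P): K,d,r,t=c;return cv2.projectPoints(np.array(P,float).reshape(-1,3),r,t,K,d)[0].reshape(-1,2)
E
python3 - <<'E'
from h import *
s=arm.observe();print(s["clock"],s["position"],s["ee_rot"],s["width"],arm.hold_point_z)
ims=[]
for n in("top","scene"):
    im=get_image(n);cv2.imwrite(f"pics/{n}0.png",im[:,:,::-1])
E
```

```text
0.0 [ 0.13975308 -0.60861035  0.20235503] [-3.12005928e+00 -3.53703037e-01  5.18621992e-04] 0.9993431813183317 -0.0188
```

View pics/top0.png

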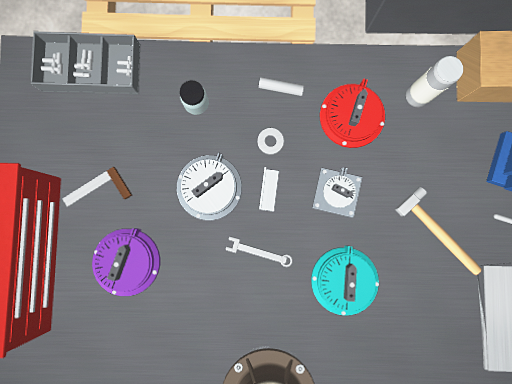

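View pics/scene0.png

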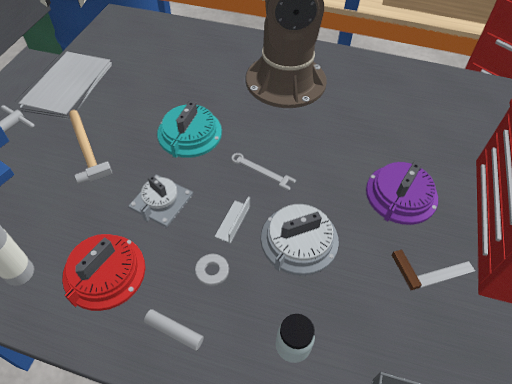

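Candidates in the top view are: white plate on a round grey foot at (209,187), the small one on a square foot at (340,190), and look-alikes in red (352,115), purple (126,262) and turquoise (345,281). I choose (209,187) and check it in a close crop.

```bash
python3 - <<'E'
from h import *
im=cv2.imread("pics/top0.png");c=cam("top")
x0,y0=165,145;cr=im[y0:y0+88,x0:x0+88]
cv2.imwrite("pics/crop0.png",cv2.resize(cr,None,fx=6.5,fy=6.5,interpolation=cv2.INTER_CUBIC))
g=cv2.cvtColor(cr,cv2.COLOR_BGR2GRAY)
# white plate outline
for th in (190,205,220):
    m=(g>th).astype(np.uint8);m=cv2.morphologyEx(m,cv2.MORPH_CLOSE,np.ones((5,5)))
    k=max(cv2.findContours(m,0,1)[0],key=cv2.contourArea);(u,v),ax,a=cv2.fitEllipse(cv2.convexHull(k))
    print(th,"plate",u+x0,v+y0,ax,ray(c,[u+x0,v+y0],.046))
m=(g>100).astype(np.uint8);k=max(cv2.findContours(m,0,1)[0],key=cv2.contourArea);(u,v),ax,a=cv2.fitEllipse(cv2.convexHull(k));print("foot",u+x0,v+y0,ax,ray(c,[u+x0,v+y0],.02))
yy,xx=np.mgrid[:88,:88];m=((g<95)&(np.hypot(xx-44,yy-40)<26)).astype(np.uint8)
k=max(cv2.findContours(m,0,1)[0],key=cv2.contourArea);P=k.reshape(-1,2)+[x0,y0]
W=ray(c,P,.086)[:,:2];ctr,sz,ang=cv2.minAreaRect((W*1000).astype(np.float32));print("bar",ctr,sz,ang,cv2.boxPoints((ctr,sz,ang)).tolist())
K,d,r,t=c;print("cam",-cv2.Rodrigues(r)[0].T@t)
E
```

```text
190 plate 207.58958435058594 187.08702087402344 (61.16378402709961, 66.34405517578125) [[0.53813476 0.16930796 0.046     ]]
205 plate 207.8963966369629 186.45110321044922 (62.05451202392578, 66.0646743774414) [[0.53980823 0.16856273 0.046     ]]
220 plate 206.77417755126953 188.72013473510742 (58.60529708862305, 61.68804168701172) [[0.5338378  0.17129181 0.046     ]]Traceback (most recent call last):
  File "<stdin>", line 11, in <module>
cv2.error: OpenCV(4.12.0) /io/opencv/modules/imgproc/src/shapedescr.cpp:361: error: (-201:Incorrect size of input array) There should be at least 5 points to fit the ellipse in function 'fitEllipseNoDirect'
```

View pics/crop0.png

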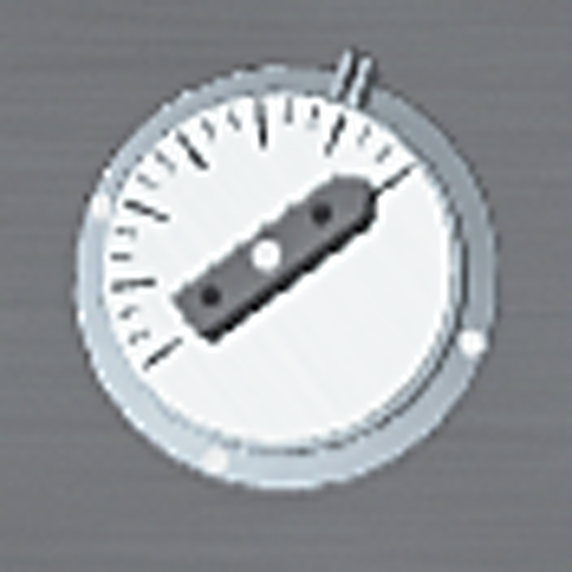

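```bash
python3 - <<'E'
from h import *
c=cam("top")
f=lambda L:np.array([[165+(a+.5)/6.5-.5,145+(b+.5)/6.5-.5] for a,b in L])
P=ray(c,f([(410,167),(150,367),(353,82),(333,150),(263,140),(265,97),(330,123),(195,150)]),.046)
print(P.round(4));ctr=(P[0]+P[1])/2;print("ctr marks",ctr,np.linalg.norm(P[0]-P[1]))
B=ray(c,f([(265,254),(322,214),(209,296)]),.086);print("bar holes",B.round(4))
im=cv2.imread("pics/top0.png").astype(int)
ft=ray(c,f([(76,280),(497,280),(285,490)]),.02);print("foot edges",ft.round(4))
bolts=ray(c,f([(103,206),(472,342),(217,461)]),.03);print("bolt circ",cv2.minEnclosingCircle((bolts[:,:2]).astype(np.float32)))
for ce in(ctr,B[0]):
    an=lambda p:np.degrees(np.arctan2(*(p-ce)[[1,0]]))
    print("idx",an(P[2]),np.linalg.norm((P[2]-ce)[:2]),"marks",[round(an(p),1) for p in P], "bar",np.degrees(np.arctan2(*(B[1]-B[2])[[1,0]])))
s=arm.observe();from scipy.spatial.transform import Rotation as R;print(R.from_rotvec(s["ee_rot"]).as_matrix().round(3))
K,d,r,t=c;print("cam",-cv2.Rodrigues(r)[0].T@t)
E
```

```text
[[0.5832 0.1184 0.046 ]
 [0.5009 0.2196 0.046 ]
 [0.6171 0.1422 0.046 ]
 [0.5894 0.1494 0.046 ]
 [0.5929 0.1776 0.046 ]
 [0.6103 0.1773 0.046 ]
 [0.6003 0.1509 0.046 ]
 [0.5883 0.2046 0.046 ]]
ctr marks [0.54202591 0.1690435  0.046     ] 0.13044900162493187
bar holes [[0.5424 0.1706 0.086 ]
 [0.5584 0.1491 0.086 ]
 [0.5258 0.1915 0.086 ]]
foot edges [[0.5377 0.2552 0.02  ]
 [0.5411 0.0835 0.02  ]
 [0.4538 0.1675 0.02  ]]
bolt circ ((0.5401739478111267, 0.16829007863998413), 0.07991456240415573)
idx -19.68360777947557 0.07976406969668579 marks [np.float64(-50.9), np.float64(129.1), np.float64(-19.7), np.float64(-22.5), np.float64(9.5), np.float64(6.9), np.float64(-17.3), np.float64(37.6)] bar -52.46885290624008
idx -20.814744181037014 0.07989776001199701 marks [np.float64(-52.0), np.float64(130.3), np.float64(-20.8), np.float64(-24.2), np.float64(7.9), np.float64(5.6), np.float64(-18.7), np.float64(36.6)] bar -52.46885290624008
[[ 0.975  0.224 -0.   ]
 [ 0.224 -0.975  0.001]
 [-0.    -0.001 -1.   ]]
cam [0.42646447 0.0470816  1.11144836]
```

The picture confirms the choice: white plate on a round foot, bar nose at about -52°, index at about -20°. The 30° mark is near the index, so it reads about 32°. The plate must turn about 28.5° further clockwise. The centre is about (0.542, 0.170), and the sizes agree (marks 130 mm across, foot 172 mm, index at 80 mm). I am moving over it now.

Call:
{"fn": "send_rows", "kwargs": {
  "deltas": [
    [[0.0201,0.0389,0.005],[0,0,0.1004],0.0918],
    [[0.0201,0.0389,0.005],[0,0,0.1004],0.0918],
    [[0.0201,0.0389,0.005],[0,0,0.1004],0.0918],
    [[0.0201,0.0389,0.005],[0,0,0.1004],0.0918],
    [[0.0201,0.0389,0.005],[0,0,0.1004],0.0918],
    [[0.0201,0.0389,0.005],[0,0,0.1004],0.0918],
    [[0.0201,0.0389,0.005],[0,0,0.1004],0.0918],
    [[0.0201,0.0389,0.005],[0,0,0.1004],0.0918],
    [[0.0201,0.0389,0.005],[0,0,0.1004],0.0918],
    [[0.0201,0.0389,0.005],[0,0,0.1004],0.0918]
  ]
}}

```text
clock: 1.1
position: [0.3411, -0.2184, 0.2533]
ee_rot: [2.563, 1.817, -0.0]
force: [0.6, -0.2, 1.0]
width: 1.001
```

Call:
{"fn": "send_rows", "kwargs": {
  "deltas": [
    [[0.0201,0.0389,0],[0,0,0.1004],0.0918],
    [[0.0201,0.0389,0],[0,0,0.1004],0.0918],
    [[0.0201,0.0389,0],[0,0,0.1004],0.0918],
    [[0.0201,0.0389,0],[0,0,0.1004],0.0918],
    [[0.0201,0.0389,0],[0,0,0.1004],0.0918],
    [[0.0201,0.0389,0],[0,0,0.1004],0.0918],
    [[0.0201,0.0389,0],[0,0,0.1004],0.0918],
    [[0.0201,0.0389,0],[0,0,0.1004],0.0918],
    [[0.0201,0.0389,0],[0,0,0.1004],0.0918],
    [[0.0201,0.0389,0],[0,0,0.1004],0.0918]
  ]
}}

```text
clock: 2.1
position: [0.5424, 0.1701, 0.2527]
ee_rot: [-1.373, -2.826, 0.001]
force: [1.0, -0.1, -0.1]
width: 0.998
```

```bash
python3 - <<'E'
from h import *
c=cam("wrist");im=get_image("wrist")[:,:,::-1].copy()
cv2.imwrite("pics/w1r.png",im)
for p in proj(c,[[.5422,.1698,.086],[.5422+.05*np.cos(-.907),.1698+.05*np.sin(-.907),.086],[.5422+.078*np.cos(-.354),.1698+.078*np.sin(-.354),.046]]): cv2.circle(im,tuple(int(round(a)) for a in p),3,(0,0,255),1)
cv2.imwrite("pics/w1.png",im);print(arm.observe()["joints"])
E
```

```text
[ 0.15274818  0.42194952 -0.7919149   1.58704397  0.30658081  1.25994252
 -0.01075068]
```

View pics/w1.png

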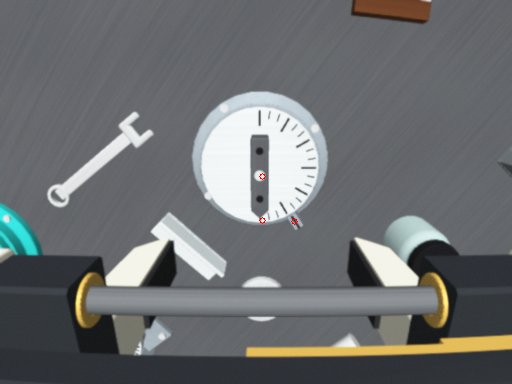

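The wrist view shows the bar along the column at x≈260, with its centre at (260,176) against the predicted (262,176), and the index at the predicted (295,221). I will nudge by about 1 mm and descend.

Call:
{"fn": "send_rows", "kwargs": {
  "deltas": [
    [[-0.001,-0.001,-0.02],[0,0,0],0.0918],
    [[0,0,-0.02],[0,0,0],0.0918],
    [[0,0,-0.02],[0,0,0],0.0918],
    [[0,0,-0.02],[0,0,0],0.0918],
    [[0,0,-0.02],[0,0,0],0.0918],
    [[0,0,-0.02],[0,0,0],0.0918],
    [[0,0,-0.02],[0,0,0],0.0918],
    [[0,0,-0.02],[0,0,0],0.0918],
    [[0,0,-0.02],[0,0,0],0.0918],
    [[0,0,-0.01],[0,0,0],0.0918]
  ]
}}

```text
clock: 3.15
position: [0.5398, 0.1671, 0.0612]
ee_rot: [-1.377, -2.822, 0.003]
force: [0.9, 0.2, -0.4]
width: 1.001
```

Call:
{"fn": "send_rows", "kwargs": {
  "deltas": [
    [[0,0,-0.004],[0,0,0],0.0918],
    [[0,0,-0.003],[0,0,0],0.0918],
    [[0,0,0],[0,0,0],0.05],
    [[0,0,0],[0,0,0],0.03],
    [[0,0,0],[0,0,0],0.01],
    [[0,0,0],[0,0,0],0.01],
    [[0,0,0],[0,0,0],0.01],
    [[0,0,0],[0,0,0],0.01],
    [[0,0,0],[0,0,0],0.01],
    [[0,0,0],[0,0,0],0.01]
  ],
  "force": 30
}}

```text
clock: 4.15
position: [0.5409, 0.1678, 0.0561]
ee_rot: [1.378, 2.823, -0.0]
force: [-0.8, -0.2, 0.2]
width: 0.351
```

Call:
{"fn": "send_rows", "kwargs": {
  "deltas": [
    [[0,0,0],[0,0,0],0.01],
    [[0,0,0],[0,0,0],0.01],
    [[0,0,0],[0,0,0],0.01],
    [[0,0,0],[0,0,0],0.01],
    [[0,0,0],[0,0,0],0.01],
    [[0,0,0],[0,0,0],0.01],
    [[0,0,0],[0,0,0],0.01],
    [[0,0,0],[0,0,0],0.01],
    [[0,0,0],[0,0,0],0.01],
    [[0,0,0],[0,0,0],0.01]
  ]
}}

```text
clock: 5.15
position: [0.541, 0.1679, 0.0561]
ee_rot: [1.378, 2.823, 0.001]
force: [3.0, 1.8, -2.8]
width: 0.214
```

Gripped: the opening is 0.214 (about 20 mm), which matches the bar. Turning 28.5° clockwise (-0.50 rad).

Call:
{"fn": "send_rows", "kwargs": {
  "deltas": [
    [[0,0,0],[0,0,-0.05],0.01],
    [[0,0,0],[0,0,-0.05],0.01],
    [[0,0,0],[0,0,-0.05],0.01],
    [[0,0,0],[0,0,-0.05],0.01],
    [[0,0,0],[0,0,-0.05],0.01],
    [[0,0,0],[0,0,-0.05],0.01],
    [[0,0,0],[0,0,-0.05],0.01],
    [[0,0,0],[0,0,-0.05],0.01],
    [[0,0,0],[0,0,-0.05],0.01],
    [[0,0,0],[0,0,-0.05],0.01]
  ]
}}

```text
clock: 6.15
position: [0.5408, 0.1678, 0.0561]
ee_rot: [-2.035, -2.393, 0.0]
force: [1.4, 0.9, -2.1]
width: 0.209
```

```bash
python3 - <<'E'
from h import *
s=arm.observe();print(s["force"],s["ft_torque"],s["ee_rot"])
im=get_image("scene")[:,:,::-1]
cv2.imwrite("pics/s2.png",cv2.resize(im[185:285,245:355],None,fx=6,fy=6,interpolation=cv2.INTER_CUBIC)) 
E
```

```text
[ 1.39516213  0.88205089 -2.14971336] [ 0.23650475 -0.51689373  0.14256612] [-2.03548294e+00 -2.39292996e+00  3.60198149e-04]
```

View pics/s2.png

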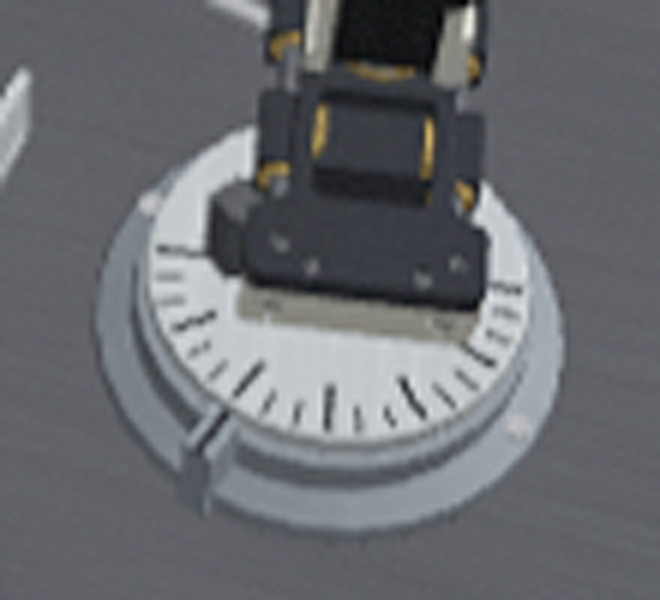

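In this view the 60° line runs (260,365)–(235,398). Extended, it meets the index line at about (217,422). I will release, lift and check from above.

Call:
{"fn": "send_rows", "kwargs": {
  "deltas": [
    [[0,0,0],[0,0,0],0.04],
    [[0,0,0],[0,0,0],0.07],
    [[0,0,0],[0,0,0],0.07],
    [[0,0,0],[0,0,0],0.07],
    [[0,0,0],[0,0,0],0.07],
    [[0,0,0],[0,0,0],0.07],
    [[0,0,0],[0,0,0],0.07],
    [[0,0,0],[0,0,0],0.07],
    [[0,0,0],[0,0,0],0.07],
    [[0,0,0],[0,0,0],0.07]
  ]
}}

```text
clock: 7.2
position: [0.5409, 0.1679, 0.0561]
ee_rot: [2.033, 2.395, 0.0]
force: [-0.7, -1.3, -0.6]
width: 0.765
```

Call:
{"fn": "send_rows", "kwargs": {
  "deltas": [
    [[0,0,0.01],[0,0,0],0.07],
    [[0,0,0.02],[0,0,0],0.07],
    [[0,0,0.02],[0,0,0],0.07],
    [[0,0,0.02],[0,0,0],0.07],
    [[0,0,0.02],[0,0,0],0.07],
    [[0,0,0.02],[0,0,0],0.07],
    [[0,0,0.02],[0,0,0],0.07],
    [[0,0,0.02],[0,0,0],0.07],
    [[0,0,0.02],[0,0,0],0.07],
    [[0,0,0.02],[0,0,0],0.07]
  ]
}}

```text
clock: 8.2
position: [0.5407, 0.168, 0.2478]
ee_rot: [2.033, 2.395, 0.001]
force: [0.4, -0.4, 0.1]
width: 0.764
```

```bash
python3 - <<'E'
from h import *
im=get_image("wrist")[:,:,::-1];print(arm.observe()["position"])
c=cam("wrist");u,v=proj(c,[[.5422,.1698,.046]])[0];x,y=int(u)-85,max(int(v)-85,0);print(x,y,proj(c,[[.5422,.1698,.046],[.5422+.078*np.cos(-.354),.1698+.078*np.sin(-.354),.046]]))
cv2.imwrite("pics/w3.png",cv2.resize(im[y:y+170,x:x+170],None,fx=3.5,fy=3.5,interpolation=cv2.INTER_CUBIC))
E
```

```text
[0.542012   0.1688656  0.25118355]
177 82 [[262.10991876 167.73904964]
 [317.51207554 198.78712429]]
```

View pics/w3.png

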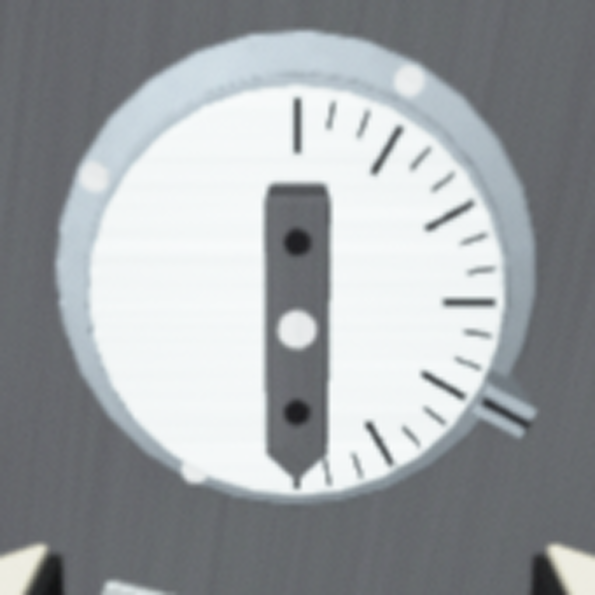

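The 60° line, (422,374)–(465,396), lines up with the index line, (485,403)–(530,423), to about 2°. The gripper is clear.

```bash
python3 -c "
from h import *
print(job.sign_off(),arm.observe()['clock'])"
```

```text
the job is handed in; nothing more can be done
the job is handed in; nothing more can be done
```

The larger rotary table now reads about 60° against its index line, and the job is handed in.

I gripped its bar and turned the plate about 28.5° clockwise from a reading of about 32°. Then I opened the fingers and lifted about 190 mm clear.

- **Final reading:** the last wrist picture puts the 60° line on the index to within about 2°, inside the 10° allowed. The scene picture taken just before I let go agreed.
- **Small disagreement:** before the grasp, the bar sat 2 to 3 mm off its position from the top camera. I nudged the gripper by about 1 mm, and the opening then matched the 20 mm bar.
- **Smaller table:** I never went near it or the coloured look-alikes, but I did not check it again in a picture at the end.
- **Limits:** about 8.3 s of the 29 s were used. The largest wrist force I read, at the ends of moves, was about 5 N.

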